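# Refit a cine camera's lens turret and set its bearing nut

## Task

Fit the loose bronze lens turret back on the black cine camera that lies on its back: set it down over the two locating pegs so that it sits fully home on the camera's front. Then screw the knurled nut in its middle down, clockwise seen from above, until it bottoms out, and back it off a quarter turn so that the disc is free to revolve. Finish still gripping the nut there, so that I can nip up its grub screw, and leave the prime lens, the flashbulbs and the light box where they stand.

Things in the scene. Friction and masses are not known exactly. Their poses are not given: they have to be found in the camera images.
- camera: black 16 mm reflex cine camera lying on its back, fixed: a box 96 mm wide, 90 mm high, 190 mm long along its x, from 55 mm behind to 135 mm ahead of the origin. Origin on its underside, straight below the turret's axis; z up. Its front is the flat face on top, with two pegs and between them the film gate. Below the face, a finder tube runs along its +y side; a handle sticks out at its -x end
- mount (a point): point on the camera's upward front face, 90 mm above the camera's origin, where the turret's underside centre belongs; axes as the camera's
- gate (a point): centre of the film gate (a steel-rimmed dark round opening 25 mm across) on the camera's front face, 32.5 mm from the mount along the camera's +x
- peg_a (a point): tip of the steel locating peg at x = 28, y = +30 mm from the mount; 8 mm across, 10 mm high, round-nosed
- peg_b (a point): tip of the like peg at x = 28, y = -30 mm from the mount
- turret: loose lens turret, about 0.7 kg with its nut, standing upright. Square aluminium mounting plate 84 x 84 x 12 mm below; on it a flat bronze disc 92 mm across, its top 22 mm above the underside, with three flush lens ports; then hub and nut. Origin: centre of the plate's underside, z up. A detent block sticks out of the plate's +x edge, to 63 mm from the axis; seated, it points along the camera's +x
- hub (a point): centre of the hub's top, 40 mm above the turret's underside: a plain round bronze hub 40 mm across, 18 mm tall, on the disc under the nut. A good grip for carrying: disc and hub do not turn on the plate, a click stop holds them
- hole_a (a point): underside of the 10 mm hole through the plate (12 mm deep) at x = 28, y = +30 mm; it takes peg_a
- hole_b (a point): the like hole at x = 28, y = -30 mm; it takes peg_b
- taking_port (a point): centre of the lens port on the turret's +x side, at the disc's top, 32.5 mm from the axis; seated, it is above the gate
- nut: knurled steel nut 32 mm across, 20 mm tall, slot across its top, already started on the turret's central stud; origin at the centre of its underside, which meets the hub's top when bottomed. Right-hand thread, 2 mm a turn: it sinks 0.3 mm per radian clockwise. It turns against about 0.04 N m of friction and stops hard on the hub; a clip keeps it on the stud
- nut_top (a point): centre of the nut's top face, 20 mm above its underside
- nut_turn (a joint): turn of the nut on its stud in rad: 0 = bottomed on the hub, growing as it is backed off (anticlockwise from above), up to 4.2; starts between 1.1 and 2.4
- prime_lens: bystander: silver prime lens standing upright, 62 mm across, 56 mm high; origin at the centre of its underside
- flashbulbs: bystander: small wooden rack 40 x 90 x 22 mm with two blue glass flashbulbs standing in it, 73 mm high in all; origin at the centre of its underside
- light_box: bystander: wooden light box 110 x 150 x 44 mm with an opal glass top and a white rocker switch; origin at the centre of its underside

How it is judged:
By the outcome, as a careful person would: the job done as asked, in the order asked, and still so for the second after the job is handed in, while the arm keeps its last pose, push and grip.
It also fails if it takes over 64 s, if anything falls off the work surface, if the arm or the gripper's body presses on something with over 40 N, if the wrist force passes 120 N, or if a joint passes its speed limit or range.

## Robot

A 6-joint arm with a two-finger parallel gripper is mounted at the origin on the work surface. World frame = base frame: x ahead of the robot, y to its left, z up, the work surface at z = 0. Lengths are in m, angles in rad, forces in N, time in s.
With the tool pointing down it reaches from about 0.35 to 0.85 m from the base axis. Payload 8.1 kg.
Tool frame: the origin (TCP) lies between the finger pads, 19 mm behind the fingertips; this is the grasp point; z points along the fingers, y is the line along which they close (so a half turn about z gives the same grasp; the last joint's range is limited). The gripper opens to 93 mm and grips with 3 to 60 N. Pads are 15 mm wide; open, the fingers measure 128 mm over their backs; the gripper's body (75 mm by 188 mm) begins 65 mm behind the grasp point.
Start: joints at [1.232, 0.13, 1.488, -0, 1.523, -0.085], TCP at [0.151, 0.581, 0.237] pointing down, gripper open.
Joint ranges: [-2.96, 2.96], [-0.89, 2.26], [0.02, 2.5], [-1.34, 4.48], [0, 2.73], [-2.66, 2.66]. Speed limits (rad/s): [2.39, 2.39, 2.79, 3.14, 3.14, 3.14].

## Interface

Orientations are given as a rotation vector (axis times angle).
In Python, from plant import robot, optics, close_job, models gives the robot as it stands.
- The arm moves only by the shell command python3 -m inch 'ROWS' [OPENING] [FORCE]. ROWS is a JSON object of lists of equal length, an entry for each row: "travel": the shift along the tool's x, y, z in m, a list of three; "spin": the turn about the tool's z in rad. In form: {"travel": [[x, y, z], ...], "spin": [spin, ...]}. A call has 1 to 10 rows; each row is the pose to reach, as a shift and turn from the pose commanded when the call began, along the tool's axes at that moment; what a row does not reach only later rows make up. A row lasts 1/12 s, in which the tool goes at most 41.7 mm and 7.16 degrees, less where a joint would pass 70% of its speed; a pose out of reach is approached as far as the arm can. A call with a gripper value outside its range is refused whole. OPENING is the closure, from 0 (fully open) to 1 (shut), set as the call begins (- or left out, the last holds). The fingers move at their own pace and stop on an object; FORCE is the grip in N (left out, the last holds). Time passes only in rows, so rows that repeat a pose let the fingers close. It gives the time, the measured TCP pose, the force, the opening and the grip force at its end, in the units of the state.
- robot.read_state(): the state, without advancing time (a new reading comes with each control period).
- optics.read_camera(name): name is "side" or "top"; returns (picture, depth): 480x640x3 uint8, red, green, blue; 480x640 float32, m along the optical axis (not along the pixel's ray), 0 where there is no reading.
- optics.camera_info(name): a dict with "camera_matrix" (3x3 intrinsics, pixels), "view" (4x4, takes a point from world to camera coordinates). Camera axes: x right, y down, z forward; pixel columns grow to the right and rows downward; lengths in m; the calibration is good to about 2 mm. A picture is of the moment at which its call begins. camera_info takes no time and is no camera call.
- close_job(): hands the job in; it is judged then, once.
Trained networks look in the newest picture that a camera, given by its name, has taken for a name from the list of things; names that differ only in an ending like _2 or _b are one class to them, and where a whole thing is asked for, a point or a joint stands for the part that bears it (a point fixed in the world has none). Each returns a list of dicts, best first, with "p" (0 to 1); they miss things now and then, are a little off and sometimes report something else, mostly with a low value. They report only what shows in the picture. A call takes as long as a camera call.
- models.look_for(camera, name): "centre" ([x, y, z] in m, in world coordinates, good to about 4 mm: the middle of the surface that is visible of it).
- models.masks_of(camera, name): "region" (480x640 bool, what is visible of it).
The state is a dict: "t": time; "q": joint angles; "dq": joint speeds; "joint_torque": joint torques, N m; "tool_pos": TCP position; "orientation": TCP orientation; "force": force on the tool from outside, world axes, zero at the start; "wrist_torque": the same for the moment, N m; "opening": finger opening in m; "gripper_force": force on a finger pad.
Only numpy, scipy, OpenCV 4.12 (cv2) and the standard library are available. Lean on these libraries where they do the work, as an engineer would, in place of code of your own. Each camera call takes 0.05 s, during which the arm holds its last target. There are 200 camera calls.

## Working session

There is one attempt and no reset: what is moved stays moved. The work goes in short steps, Python scripts to look and compute and a shell command to move; the robot and the scene stay as the last step left them, time stands still between calls to the robot, and variables do not carry over. Pictures are saved under pics/ and viewed, at most 10 in all, crops included, and the job is handed in when it is done.

```bash
ls; mkdir -p pics
cat > h.py <<'E'
import numpy as np, cv2
from plant import robot, optics, close_job, models
def snap(c,fn=None):
    im,d=optics.read_camera(c)
    if fn: cv2.imwrite('pics/'+fn,im[:,:,::-1])
    return im,d
def cloud(c,d):
    i=optics.camera_info(c);K=np.array(i['camera_matrix']);V=np.array(i['view'])
    v,u=np.mgrid[:480,:640]
    P=np.stack([(u-K[0,2])*d/K[0,0],(v-K[1,2])*d/K[1,1],d],-1)
    return (P-V[:3,3])@V[:3,:3]
def proj(c,p):
    i=optics.camera_info(c);K=np.array(i['camera_matrix']);V=np.array(i['view'])
    q=K@(V[:3,:3]@np.array(p)+V[:3,3]);return q[:2]/q[2]
E
python3 - <<'E'
from h import *
np.set_printoptions(precision=4,suppress=True)
s=robot.read_state();print(s)
for c in('top','side'):
    snap(c,c+'0.png')
    i=optics.camera_info(c);V=np.array(i['view']);print(c,-V[:3,:3].T@V[:3,3],V[2,:3])
    for n in['camera','turret','hub','nut_top','taking_port','gate','peg_a','prime_lens','flashbulbs','light_box']:
        r=models.look_for(c,n);print(n,[(np.round(x['centre'],4).tolist(),round(x['p'],2),proj(c,x['centre']).round().tolist()) for x in r[:3]])
E
```

```text
pics
{'t': 0.0, 'q': array([ 1.2316,  0.1312,  1.4893, -0.    ,  1.523 , -0.0854]), 'dq': array([0.    , 0.0005, 0.0002, 0.0008, 0.0016, 0.001 ]), 'joint_torque': array([  0.0002, -55.9842, -49.1764,   0.0771,   0.0351,  -0.0002]), 'tool_pos': array([0.1504, 0.5803, 0.2364]), 'orientation': array([-0.3975, -3.116 ,  0.0028]), 'force': array([-0.1059, -0.4938,  1.2186]), 'wrist_torque': array([-0.0153, -0.0171, -0.0091]), 'gripper_force': 0.0, 'opening': 0.09316182840924381}
top [ 0.5135 -0.0088  1.4863] [ 0.0693  0.0008 -0.9976]
camera [([0.5435, 0.1389, 0.0915], 0.78, [260.0, 268.0])]
turret [([0.514, -0.1746, 0.0255], 0.95, [383.0, 284.0])]
hub [([0.5212, -0.1751, 0.0197], 0.91, [383.0, 281.0]), ([0.5103, -0.1751, 0.0602], 0.28, [384.0, 285.0])]
nut_top []
taking_port [([0.5178, -0.1726, 0.023], 0.86, [382.0, 282.0])]
gate [([0.5455, 0.1389, 0.09], 0.9, [260.0, 267.0])]
peg_a [([0.5461, 0.1434, 0.0883], 0.93, [258.0, 267.0]), ([0.4815, -0.4617, 0.0465], 0.25, [496.0, 300.0])]
prime_lens [([0.7397, 0.0058, 0.0586], 0.97, [316.0, 193.0]), ([0.5203, -0.1749, 0.0225], 0.39, [383.0, 281
[... 325 characters left out ...]
, 0.58, [329.0, 341.0])]
hub [([0.5003, -0.188, 0.0183], 0.79, [328.0, 341.0])]
nut_top [([0.5189, 0.1101, 0.0882], 0.7, [241.0, 244.0]), ([0.5044, -0.1854, 0.0632], 0.66, [329.0, 326.0])]
taking_port [([0.5015, -0.1872, 0.0222], 0.58, [328.0, 339.0])]
gate [([0.5192, 0.1112, 0.0877], 0.79, [241.0, 244.0]), ([0.7303, -0.0005, 0.0458], 0.32, [337.0, 236.0])]
peg_a [([0.5247, 0.1105, 0.088], 0.64, [243.0, 243.0]), ([0.5127, -0.1809, 0.0604], 0.42, [331.0, 324.0])]
prime_lens [([0.7315, 0.0023, 0.0488], 0.96, [337.0, 235.0]), ([0.5238, 0.1159, 0.0867], 0.23, [241.0, 242.0])]
flashbulbs [([0.4653, 0.3779, 0.0208], 0.95, [159.0, 221.0])]
light_box [([0.473, -0.4747, 0.044], 0.63, [432.0, 431.0])]
```

Run:
```python
from h import *
a=cv2.imread('pics/top0.png');b=cv2.imread('pics/side0.png')
A=cv2.resize(a[210:330,190:430],(800,400),interpolation=cv2.INTER_CUBIC)
cv2.imwrite('pics/topc.png',A)
B=cv2.resize(b[190:390,180:400],(660,600),interpolation=cv2.INTER_CUBIC)
cv2.imwrite('pics/sidec.png',B)
```

```text
(no output)
```

View pics/topc.png

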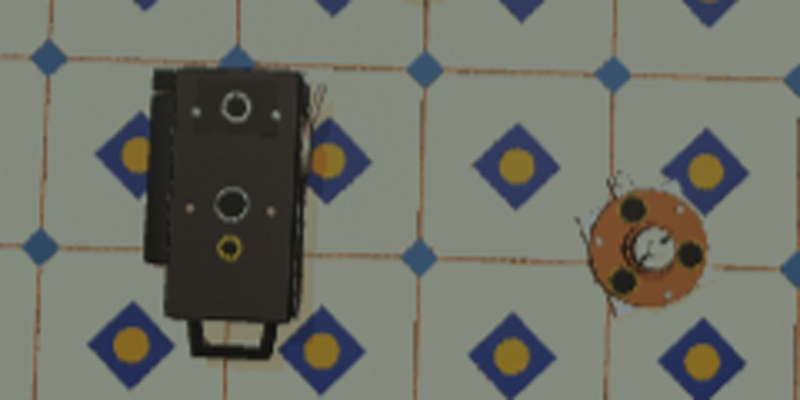

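View pics/sidec.png

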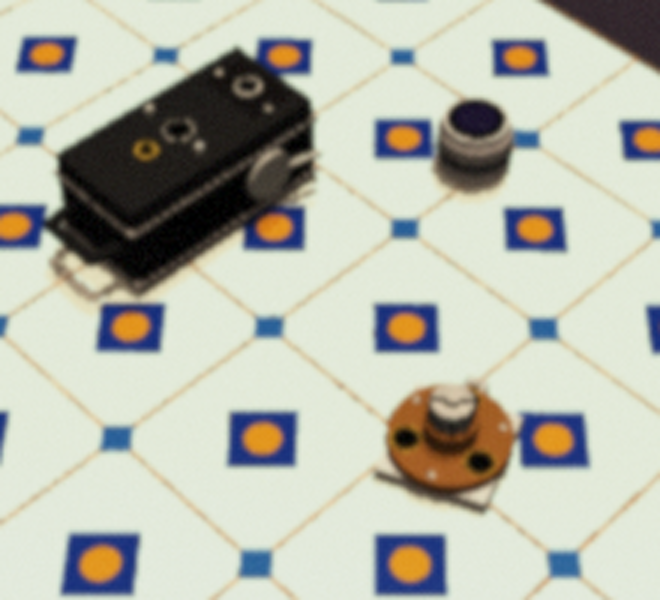

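Run:
```python
from h import *
np.set_printoptions(precision=4,suppress=True)
for c in('top','side'):
    im,d=snap(c); P=cloud(c,d)
    M=np.hypot(P[...,0]-.51,P[...,1]+.178)<.085; M&=d>0
    hs=P[M][:,2];print(c,np.histogram(hs,bins=np.arange(-.006,.075,.004)))
    for lo,hi in((.018,.027),(.05,.075)):
        Q=P[M&(P[...,2]>lo)&(P[...,2]<hi)]
        print(lo,len(Q),Q.mean(0),Q.min(0),Q.max(0), cv2.minEnclosingCircle(Q[:,:2].astype(np.float32)))
    Q=P[M&(P[...,2]>.006)&(P[...,2]<.016)];print(len(Q))
    for q in Q[np.argsort(np.arctan2(Q[:,1]+.176,Q[:,0]-.513))]: print(np.round((q-[.513,-.176,0])*1000).astype(int).tolist(),end=' ')
    print()
    # dark ports: pixels at disc height, dark ; block
    g=im.max(-1)
    Q=M&(P[...,2]>.012)&(P[...,2]<.03)&(g<60)
    n,l,st,ce=cv2.connectedComponentsWithStats(Q.astype(np.uint8))
    for k in range(1,n):
        if st[k,4]>8: print('dark',st[k,4],ce[k],P[l==k].mean(0))
    # camera face
    i=optics.camera_info(c)
    F=(P[...,2]>.083)&(P[...,2]<.097)&(np.abs(P[...,1]-.14)<.12)&(np.abs(P[...,0]-.56)<.2)
    Q=P[F];print('face',len(Q),Q.mean(0),cv2.minAreaRect(Q[:,:2].astype(np.float32)))
    # peg bright spots
    B=F&(g>110)
    n,l,st,ce=cv2.connectedComponentsWithStats(B.astype(np.uint8))
    for k in range(1,n): print('br',st[k,4],ce[k],P[l==k].mean(0))
for c in('top','side'):
  snap(c)
  for n in['peg_a','nut_top','hub','gate','turret','nut','camera']:
    for r in models.masks_of(c,n)[:2]:
        m=r['region'];v,u=np.nonzero(m);print(c,n,round(r['p'],2),m.sum(),u.mean().round(1),v.mean().round(1),u.min(),u.max(),v.min(),v.max())
```

```text
top (array([359, 938, 665, 154,  73,  97, 230, 366, 136,  14,   9,  24,  11,
         4,   8,  19,  43,  47,  18,   4]), array([-0.006, -0.002,  0.002,  0.006,  0.01 ,  0.014,  0.018,  0.022,
        0.026,  0.03 ,  0.034,  0.038,  0.042,  0.046,  0.05 ,  0.054,
        0.058,  0.062,  0.066,  0.07 ,  0.074]))
0.018 653 [ 0.5136 -0.1773  0.0229] [ 0.4686 -0.223   0.018 ] [ 0.5669 -0.1233  0.027 ] ((0.5176529884338379, -0.17349554598331451), 0.05312074348330498)
0.05 139 [ 0.5132 -0.1777  0.0618] [ 0.4977 -0.1947  0.0501] [ 0.5283 -0.1616  0.0739] ((0.5128961801528931, -0.17831595242023468), 0.01704457402229309)
259
[-47, -2, 6] [-76, -6, 6] [-55, -5, 7] [-86, -8, 7] [-78, -11, 7] [-55, -8, 7] [-68, -13, 8] [-86, -19, 8] [-78, -24, 9] [-75, -26, 7] [-60, -21, 6] [-70, -26, 6] [-78, -32, 7] [-44, -21, 8] [-28, -14, 16] [-65, -34, 8] [-59, -31, 7] [-75, -45, 7] [-72, -45, 7] [-44, -29, 7] [-62, -42, 8] [-62, -47, 7] [-54, -44, 7] [-31, -30, 16] [-33, -36, 12] [-51, -55, 7] [-25, -46, 12] [-37, -73, 7] [-25, -49, 9] [-22, -46, 14] [-22, -48, 12] [-22, -50, 16] [-22, -54, 9] [-20, -53, 13
[... 9352 characters left out ...]
2 383.5 283.4 363 404 262 304
top turret 0.17 119 385.4 283.8 379 392 278 290
top nut 0.67 113 385.7 283.8 379 392 278 290
top nut 0.63 2652 494.6 298.8 462 527 275 323
top camera 0.7 3671 258.5 268.7 233 285 230 317
side peg_a 0.78 4339 240.8 246.1 195 285 206 286
side peg_a 0.51 609 154.6 213.7 143 168 194 232
side nut_top 0.6 217 330.5 326.0 323 338 318 334
side nut_top 0.29 1556 329.0 337.6 305 353 316 360
side hub 0.91 1479 329.2 337.5 305 353 316 360
side hub 0.75 5159 429.9 432.1 381 479 386 479
side gate 0.9 4413 241.0 246.0 195 285 206 286
side turret 0.76 1517 329.5 337.6 305 353 316 361
side nut 0.63 224 330.3 326.5 322 339 318 334
side camera 0.97 4503 240.6 246.2 193 286 206 287
```

```bash
cat >> h.py <<'E'
def ray(c,u,v,z):
    i=optics.camera_info(c);K=np.array(i['camera_matrix']);V=np.array(i['view'])
    r=V[:3,:3].T@np.linalg.solve(K,[u,v,1.]);o=-V[:3,:3].T@V[:3,3]
    return o+r*(z-o[2])/r[2]
def avg(c,n=6):
    S=[optics.read_camera(c) for _ in range(n)]
    return np.mean([s[0] for s in S],0),np.median([s[1] for s in S],0)
def rectify(c,im,x0,x1,y0,y1,z,s=0.0004):
    # orthophoto at height z: rows x descending, cols y descending
    X,Y=np.meshgrid(np.arange(x1,x0,-s),np.arange(y1,y0,-s),indexing='ij')
    i=optics.camera_info(c);K=np.array(i['camera_matrix']);V=np.array(i['view'])
    p=np.stack([X,Y,np.full_like(X,z)],-1)@V[:3,:3].T+V[:3,3];p=p@K.T;p=p[...,:2]/p[...,2:]
    return cv2.remap(im.astype(np.float32),p[...,0].astype(np.float32),p[...,1].astype(np.float32),cv2.INTER_CUBIC).clip(0,255)
E
python3 - <<'E'
from h import *
np.set_printoptions(precision=4,suppress=True)
out=[]
for c in('top','side'):
    im,d=avg(c)
    out.append(rectify(c,im,.44,.66,.08,.20,.09))
    # refine: local brightness centroid near expected spots
    G=im.max(-1) if c=='side' else im.max(-1)
    for n,z,w in(('a',.0985,2.6),('b',.0985,2.6),('gate',.09,9),('yel',.09,7),):
        e={'a':(.533,.17),'b':(.533,.11),'gate':(.5375,.14),'yel':(.505,.14)}[n]
        best=e
        for _ in range(8):
            X,Y=np.mgrid[-9:9.1:.5,-9:9.1:.5]*1e-3
            r=20e-3 if w>5 else 7e-3
            X,Y=np.meshgrid(np.arange(-r,r,5e-4),np.arange(-r,r,5e-4),indexing='ij')
            i=optics.camera_info(c);K=np.array(i['camera_matrix']);V=np.array(i['view'])
            p=(np.stack([X+best[0],Y+best[1],0*X+z],-1)@V[:3,:3].T+V[:3,3])@K.T;p=p[...,:2]/p[...,2:]
            g=cv2.remap(G.astype(np.float32),p[...,0].astype(np.float32),p[...,1].astype(np.float32),1)
            W=np.clip(g-70,0,None)*(np.hypot(X,Y)<r); 
            best=(best[0]+(W*X).sum()/W.sum(),best[1]+(W*Y).sum()/W.sum())
        print(c,n,np.round(best,4),W.max())
cv2.imwrite('pics/ortho.png',cv2.resize(np.hstack(out)[:,:,::-1],(640,586)))
E
```

```text
top a [0.5327 0.1705] 42.598305
top b [0.532  0.1105] 47.931313
top gate [0.536  0.1399] 38.54753
top yel [0.5049 0.1406] 40.887695
side a [0.5342 0.18  ] 162.84018
side b [0.5327 0.1084] 79.7832
side gate [0.5389 0.119 ] 82.4427
side yel [0.5053 0.14  ] 67.78125[ WARN:0@19.852] global loadsave.cpp:1063 imwrite_ Unsupported depth image for selected encoder is fallbacked to CV_8U.
```

View pics/ortho.png

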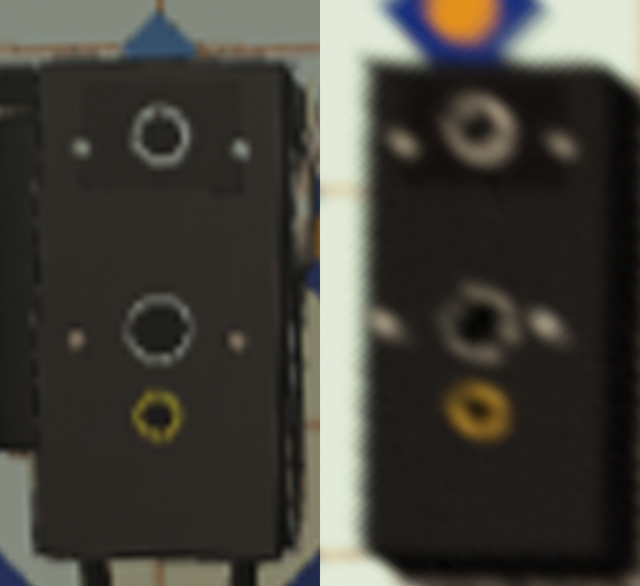

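```bash
cat >> h.py <<'E'
from scipy.spatial.transform import Rotation as Ro
def go(p,ang=None):
    s=robot.read_state();R=Ro.from_rotvec(s['orientation']).as_matrix()
    a=np.degrees(np.arctan2(R[1,1],R[0,1]))
    d=R.T@(np.array(p)-s['tool_pos'])
    sp=0 if ang is None else np.radians((a-ang+90)%180-90)
    print('t',round(s['t'],2),'pos',np.round(s['tool_pos'],4),'ang',round(a,2),'q6',round(s['q'][5],2),'tilt',np.round(R[:,2],4),'F',np.round(s['force'],1),'M',np.round(s['wrist_torque'],2),'open',round(s['opening'],4),'travel',np.round(d,4),'spin',round(sp,4))
E
python3 -c "
from h import *
go([.5127,-.1784,.12],113.2)"
```

```text
t 2.6 pos [0.1506 0.5808 0.2374] ang 75.46 q6 -0.09 tilt [ 0.  0. -1.] F [-0.6 -0.5 -0.4] M [0.05 0.   0.  ] open 0.0927 travel [-0.5411 -0.644   0.1174] spin -0.6587
```

```bash
python3 -m inch '{"travel":[[-0.27,-0.322,0],[-0.27,-0.322,0],[-0.27,-0.322,0],[-0.27,-0.322,0],[-0.27,-0.322,0],[-0.27,-0.322,0],[-0.27,-0.322,0],[-0.27,-0.322,0],[-0.27,-0.322,0],[-0.27,-0.322,0]],"spin":[-0.1,-0.2,-0.3,-0.4,-0.5,-0.6,-0.6587,-0.6587,-0.6587,-0.6587]}' 0; python3 -c "
from h import *
go([.5127,-.1784,.12],113.2)"
```

```text
t: 3.43
tool_pos: [0.3298, 0.2031, 0.2378]
orientation: [-0.632, 3.076, 0.0]
force: [1.2, 0.1, 0.6]
opening: 0.0925
gripper_force: 0.0
t 3.43 pos [0.3298 0.2031 0.2378] ang 113.23 q6 -1.56 tilt [ 1.2e-03  5.0e-04 -1.0e+00] F [1.2 0.1 0.6] M [ 0.11 -0.01  0.04] open 0.0925 travel [-0.0174 -0.4228  0.1178] spin 0.0006
```

```bash
python3 -m inch '{"travel":[[-0.018,-0.42,0.02],[-0.018,-0.42,0.02],[-0.018,-0.42,0.02],[-0.018,-0.42,0.02],[-0.018,-0.42,0.02],[-0.018,-0.42,0.02],[-0.018,-0.42,0.02],[-0.018,-0.42,0.02],[-0.018,-0.42,0.06],[-0.018,-0.42,0.1]],"spin":[0,0,0,0,0,0,0,0,0,0]}' 0;python3 -m inch '{"travel":[[0,0,0.015],[0,0,0.015]],"spin":[0,0]}'; python3 -c "
from h import *
go([.5127,-.1784,.043],113.2)"
```

```text
t: 4.27
tool_pos: [0.5043, -0.1562, 0.1735]
orientation: [-0.627, 3.071, -0.009]
force: [0.9, -0.1, 0.4]
opening: 0.0928
gripper_force: 0.0
t: 4.43
tool_pos: [0.4981, -0.1521, 0.1499]
orientation: [0.626, -3.072, -0.007]
force: [-1.0, -0.3, -0.0]
opening: 0.0932
gripper_force: 0.0
t 4.43 pos [ 0.4981 -0.1521  0.1499] ang 113.05 q6 -2.37 tilt [-0.0074  0.0031 -1.    ] F [-1.  -0.3 -0. ] M [0.06 0.08 0.01] open 0.0932 travel [-0.0038 -0.0306  0.1067] spin -0.0026
```

```bash
python3 -m inch '{"travel":[[-0.004,-0.03,0.02],[-0.004,-0.03,0.02],[-0.004,-0.03,0.03],[-0.004,-0.03,0.03],[-0.004,-0.03,0.03]],"spin":[0,0,0,0,0]}' 0; python3 -c "
from h import *
go([.5127,-.1784,.043],113.2)"
```

```text
t: 4.85
tool_pos: [0.5161, -0.1768, 0.1255]
orientation: [-0.633, 3.077, -0.0]
force: [-0.2, 1.1, 0.7]
opening: 0.0933
gripper_force: 0.0
t 4.85 pos [ 0.5161 -0.1768  0.1255] ang 113.25 q6 -2.4 tilt [ 4.e-04  0.e+00 -1.e+00] F [-0.2  1.1  0.7] M [0.08 0.04 0.02] open 0.0933 travel [ 0.0038 -0.0001  0.0824] spin 0.0009
```

```bash
python3 -m inch '{"travel":[[0.004,0,0.03],[0.004,0,0.06],[0.004,0,0.075],[0.004,0,0.0815],[0.004,0,0.0815],[0.004,0,0.0815]],"spin":[0,0,0,0,0,0]}' 0; python3 -m inch '{"travel":[[0,0,0],[0,0,0],[0,0,0],[0,0,0],[0,0,0],[0,0,0]],"spin":[0,0,0,0,0,0]}' 0.65 8;  python3 -c "
from h import *
go([.5127,-.1784,.044],113.2)"
```

```text
t: 5.35
tool_pos: [0.5134, -0.1792, 0.0449]
orientation: [-0.632, 3.076, -0.002]
force: [-0.6, 0.2, 0.4]
opening: 0.093
gripper_force: 0.0
t: 5.85
tool_pos: [0.5126, -0.1793, 0.0435]
orientation: [-0.632, 3.077, -0.0]
force: [0.9, -0.1, 0.3]
opening: 0.0579
gripper_force: 0.0
t 5.85 pos [ 0.5126 -0.1793  0.0435] ang 113.2 q6 -2.41 tilt [ 2.e-04 -1.e-04 -1.e+00] F [ 0.9 -0.1  0.3] M [ 0.06 -0.02 -0.01] open 0.0579 travel [-0.0005  0.0008 -0.0005] spin -0.0001
```

```bash
python3 -m inch '{"travel":[[0,0,0],[0,0,0],[0,0,0],[0,0,0],[0,0,0]],"spin":[0,0,0,0,0]}' 0.65 8; python3 -m inch '{"travel":[[0,0,0],[0,0,0],[0,0,0]],"spin":[0,0,0]}' 0.4;  python3 -m inch '{"travel":[[0,0,0],[0,0,0],[0,0,0],[0,0,0],[0,0,0],[0,0,0],[0,0,0],[0,0,0]],"spin":[0.2,0.4,0.6,0.8,0.9,1.0,1.1,1.2]}' ;python3 -c "
from h import *
go([.5127,-.1784,.044],23.2)"
```

```text
t: 6.27
tool_pos: [0.5124, -0.1792, 0.0432]
orientation: [0.632, -3.077, -0.0]
force: [-0.8, -0.1, 0.5]
opening: 0.0395
gripper_force: 8.0
t: 6.52
tool_pos: [0.5125, -0.1793, 0.0433]
orientation: [-0.632, 3.077, -0.0]
force: [-0.5, 0.4, -0.3]
opening: 0.0539
gripper_force: 0.0
t: 7.18
tool_pos: [0.5125, -0.1793, 0.0433]
orientation: [0.93, 3.001, -0.0]
force: [-0.1, 0.1, -0.1]
opening: 0.0564
gripper_force: 0.0
t 7.18 pos [ 0.5125 -0.1793  0.0433] ang 55.55 q6 -1.4 tilt [ 1.e-04 -1.e-04 -1.e+00] F [-0.1  0.1 -0.1] M [ 0.02 -0.   -0.03] open 0.0564 travel [ 0.0003  0.0008 -0.0007] spin 0.5646
```

```bash
python3 -m inch '{"travel":[[0,0,0],[0,0,0],[0,0,0],[0,0,0],[0,0,0],[0,0,0]],"spin":[0.1,0.2,0.3,0.4,0.5,0.5646]}' ;python3 -m inch '{"travel":[[0,0,0],[0,0,0],[0,0,0],[0,0,0],[0,0,0],[0,0,0]],"spin":[0,0,0,0,0,0]}' 0.65 10; python3 -m inch '{"travel":[[0,0,0],[0,0,0],[0,0,0]],"spin":[0,0,0]}' 0.7 45; python3 -c "
from h import *
go([.5127,-.1784,.044],23.2)
for n in (.02,):
    pass
"
```

```text
t: 7.68
tool_pos: [0.5125, -0.1793, 0.0433]
orientation: [1.728, 2.623, -0.0]
force: [-0.5, 0.5, -0.7]
opening: 0.0557
gripper_force: 0.0
t: 8.18
tool_pos: [0.5126, -0.1792, 0.0433]
orientation: [1.72, 2.629, 0.0]
force: [0.9, 0.1, -0.8]
opening: 0.0397
gripper_force: 10.0
t: 8.43
tool_pos: [0.5126, -0.1792, 0.0433]
orientation: [1.721, 2.628, 0.0]
force: [1.7, 0.4, -0.6]
opening: 0.039
gripper_force: 45.0
t 8.43 pos [ 0.5126 -0.1792  0.0433] ang 23.57 q6 -0.84 tilt [ 2.e-04 -0.e+00 -1.e+00] F [ 1.7  0.4 -0.6] M [ 0.05 -0.25  0.08] open 0.039 travel [ 0.0007  0.0004 -0.0007] spin 0.0064
```

```bash
python3 -m inch '{"travel":[[0,0,-0.01],[0,0,-0.035],[0,0,-0.065],[0,0,-0.095],[0,0,-0.12],[0,0,-0.13],[0,0,-0.13],[0,0,-0.13]],"spin":[0,0,0,0,0,0,0,0]}'
cat > ports.py <<'E'
from h import *
np.set_printoptions(precision=4,suppress=True)
import sys
fn=sys.argv[1] if len(sys.argv)>1 else None
s=robot.read_state();p=s['tool_pos'];zt=p[2]-.0433+.022
for c in('top','side'):
    im,d=avg(c,3);P=cloud(c,d);g=im.max(-1)
    M=(d>0)&(np.hypot(P[...,0]-p[0],P[...,1]-p[1])<.07)
    Q=M&(np.abs(P[...,2]-zt)<.006)
    n,l,st,ce=cv2.connectedComponentsWithStats((Q&(g<(60 if c=="top" else 75))).astype(np.uint8))
    for k in range(1,n):
        if st[k,4]>8:
            r=ray(c,*ce[k],zt)-p; print(c,'dark',st[k,4],ce[k],r[:2],'ang',np.degrees(np.arctan2(r[1],r[0])),np.hypot(*r[:2]),P[l==k].mean(0)[2]-zt)
    if fn:
        u,v=proj(c,p).astype(int);cv2.imwrite(f'pics/{c}_{fn}.png',cv2.resize(im[v-60:v+60,u-60:u+60,::-1].astype(np.uint8),(480,480),interpolation=cv2.INTER_CUBIC))
E
python3 ports.py lift; python3 -c "
from h import *
a,b=[cv2.imread('pics/%s_lift.png'%c) for c in('top','side')];cv2.imwrite('pics/lift.png',cv2.resize(np.hstack([a,b]),(800,400)))
go([.5046,.1407,.1733])"
```

```text
t: 9.1
tool_pos: [0.512, -0.1791, 0.1724]
orientation: [-1.721, -2.627, 0.0]
force: [-0.7, -0.7, -8.0]
opening: 0.0392
gripper_force: 45.0
top dark 11 [373.3636 277.3636] [0.0159 0.0414] ang 68.99687784797585 0.044372776410095696 -0.0018118464361364384
side dark 408 [329.9412 304.9338] [-0.0205 -0.0152] ang -143.47310345339343 0.025493981773292512 -0.00280599865003886
t 9.4 pos [ 0.5116 -0.1788  0.1715] ang 23.56 q6 -0.84 tilt [-0.0027  0.0012 -1.    ] F [ 0.2  0.3 -5.3] M [-0.03 -0.01  0.01] open 0.0392 travel [ 0.2957  0.1213 -0.0014] spin 0
```

View pics/lift.png

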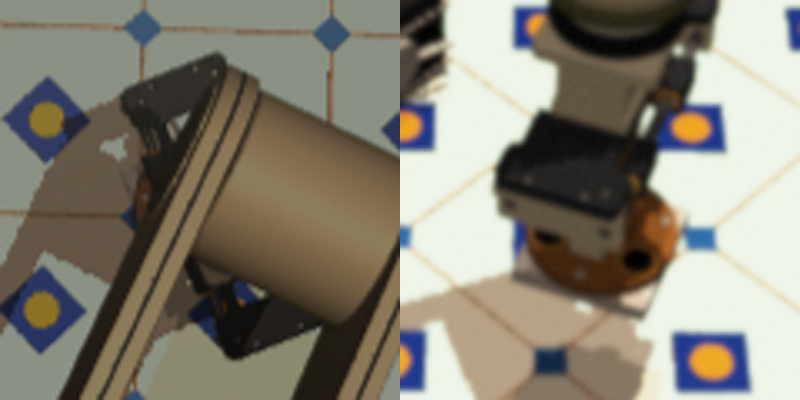

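```bash
cat > yaw.py <<'E'
from h import *
import sys
# usage: yaw.py cx cy zdisc yaw0 : darkness centroid of each port in side view, orthorectified at disc top
cx,cy,z,y0=map(float,sys.argv[1:5]);c='side'
im,d=avg(c,4)
for k in(0,120,240):
    b=np.array([cx,cy])+.0325*np.array([np.cos(np.radians(y0+k)),np.sin(np.radians(y0+k))])
    i=optics.camera_info(c);K=np.array(i['camera_matrix']);V=np.array(i['view'])
    X,Y=np.mgrid[-.013:.0131:.0005,-.013:.0131:.0005]
    for _ in range(10):
        p=(np.stack([X+b[0],Y+b[1],0*X+z],-1)@V[:3,:3].T+V[:3,3])@K.T;p=p[...,:2]/p[...,2:]
        g=cv2.remap(im.max(-1).astype(np.float32),p[...,0].astype(np.float32),p[...,1].astype(np.float32),1)
        W=np.clip(70-g,0,None)*(np.hypot(X,Y)<.0125)
        if W.sum()==0: break
        b=b+[(W*X).sum()/W.sum(),(W*Y).sum()/W.sum()]
    r=b-[cx,cy];print(k,'area',(W>0).sum(),np.round(r,4),'rad',np.hypot(*r).round(4),'yaw',(np.degrees(np.arctan2(r[1],r[0]))-k)%360)
s=robot.read_state();print(s['tool_pos'],s['t'])
E
python3 yaw.py .5119 -.1790 .1512 23.5
```

```text
0 area 1947 [0.0257 0.01  ] rad 0.0276 yaw 21.362958015400533
120 area 1022 [-0.0288  0.0162] rad 0.0331 yaw 30.643219713832565
240 area 1608 [-0.0033 -0.0318] rad 0.0319 yaw 24.154449934743752
[ 0.51235763 -0.17916428  0.17285889] 9.6
```

```bash
python3 -m inch '{"travel":[[0.01,0.004,0],[0.03,0.012,0],[0.06,0.024,0],[0.095,0.039,0],[0.13,0.053,0],[0.165,0.067,0],[0.2,0.0814,0],[0.235,0.0956,0],[0.265,0.108,0],[0.285,0.116,0]],"spin":[0.03,0.08,0.13,0.18,0.23,0.28,0.33,0.37,0.4,0.42]}';  python3 -m inch '{"travel":[[0,0,0],[0,0,0],[0,0,0]],"spin":[0,0,0]}'; python3 -c "
from h import *
go([.5044,.1408,.1733],-.7)"
```

```text
t: 10.43
tool_pos: [0.5045, 0.1316, 0.1735]
orientation: [-2.231, -2.211, -0.002]
force: [0.5, -0.9, -6.4]
opening: 0.0389
gripper_force: 45.0
t: 10.68
tool_pos: [0.5049, 0.128, 0.1732]
orientation: [2.23, 2.212, -0.001]
force: [0.7, 0.3, -6.7]
opening: 0.0393
gripper_force: 45.0
t 10.68 pos [0.5049 0.128  0.1732] ang -0.46 q6 0.16 tilt [-1.e-04 -6.e-04 -1.e+00] F [ 0.7  0.3 -6.7] M [-0.16  0.03 -0.03] open 0.0393 travel [ 0.0128 -0.0006 -0.0001] spin 0.0042
```

Align, lower to just above the pegs (underside 0.105 → TCP 0.148), and look.

```bash
python3 -m inch '{"travel":[[0.006,-0.0005,0.002],[0.0128,-0.0005,0.008],[0.0128,-0.0005,0.016],[0.0128,-0.0005,0.022],[0.0128,-0.0005,0.0245],[0.0128,-0.0005,0.0245],[0.0128,-0.0005,0.0245],[0.0128,-0.0005,0.0245]],"spin":[0.002,0.0042,0.0042,0.0042,0.0042,0.0042,0.0042,0.0042]}';  python3 yaw.py .5044 .1408 .127 -.7; python3 -c "
from h import *
go([.5044,.1408,.148],-.7)
im,d=snap('side');cv2.imwrite('pics/pre.png',cv2.resize(im[190:280,180:300,::-1],(800,600),interpolation=cv2.INTER_CUBIC))"
```

```text
t: 11.35
tool_pos: [0.5048, 0.141, 0.149]
orientation: [2.236, 2.206, 0.0]
force: [-0.0, -0.0, -5.9]
opening: 0.0389
gripper_force: 45.0
0 area 1883 [0.0234 0.0096] rad 0.0253 yaw 22.28076458125999
120 area 167 [-0.0188  0.0316] rad 0.0368 yaw 0.7736692931723042
240 area 1818 [-0.0141 -0.0256] rad 0.0292 yaw 1.2250333623576921
[0.50485018 0.14117555 0.14921173] 11.55
t 11.55 pos [0.5049 0.1412 0.1492] ang -0.75 q6 0.19 tilt [ 8.e-04  1.e-04 -1.e+00] F [ 0.3  0.1 -6.7] M [-0.08  0.09  0.04] open 0.0394 travel [-0.0004 -0.0004  0.0012] spin -0.0009
```

View pics/pre.png

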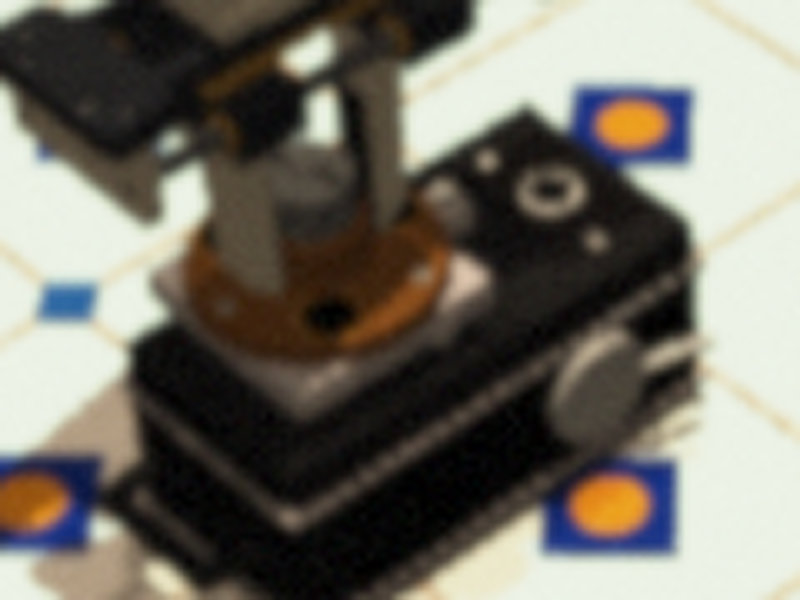

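```bash
python3 -m inch '{"travel":[[-0.0003,-0.0004,0.003],[-0.0003,-0.0004,0.006],[-0.0003,-0.0004,0.008],[-0.0003,-0.0004,0.009],[-0.0003,-0.0004,0.009]],"spin":[0,0,0,0,0]}'; python3 -c "
from h import *
go([.5044,.1408,.148],-.7)"
```

```text
t: 12.02
tool_pos: [0.5038, 0.1408, 0.1392]
orientation: [-2.236, -2.206, 0.001]
force: [-0.0, -0.3, -6.0]
opening: 0.0389
gripper_force: 45.0
t 12.02 pos [0.5038 0.1408 0.1392] ang -0.75 q6 0.19 tilt [-9.e-04 -1.e-04 -1.e+00] F [-0.  -0.3 -6. ] M [-0.08  0.12  0.04] open 0.0389 travel [-0.      0.0006 -0.0088] spin -0.0009
```

```bash
python3 -m inch '{"travel":[[0,0,0.001],[0,0,0.002],[0,0,0.003],[0,0,0.004],[0,0,0.005],[0,0,0.005]],"spin":[0,0,0,0,0,0]}'; python3 -c "
from h import *
go([.5044,.1408,.1333],-.7)"; python3 -m inch '{"travel":[[0,0,0.0007],[0,0,0.0014],[0,0,0.0014]],"spin":[0,0,0]}'; python3 -c "
from h import *
go([.5044,.1408,.1333],-.7)"
```

```text
t: 12.52
tool_pos: [0.504, 0.1408, 0.1345]
orientation: [-2.236, -2.207, 0.0]
force: [-0.4, -0.9, -6.0]
opening: 0.0389
gripper_force: 45.0
t 12.52 pos [0.504  0.1408 0.1345] ang -0.75 q6 0.19 tilt [-4.e-04 -1.e-04 -1.e+00] F [-0.4 -0.9 -6. ] M [-0.07  0.1   0.06] open 0.0389 travel [-0.      0.0004  0.0012] spin -0.0009
t: 12.77
tool_pos: [0.5042, 0.1409, 0.1333]
orientation: [2.236, 2.207, 0.0]
force: [-0.8, 0.5, -5.1]
opening: 0.0392
gripper_force: 45.0
t 12.77 pos [0.5042 0.1409 0.1333] ang -0.75 q6 0.19 tilt [ 1.e-04  0.e+00 -1.e+00] F [-0.8  0.5 -5.1] M [-0.09  0.03 -0.05] open 0.0392 travel [-0.0001  0.0002  0.    ] spin -0.0009
```

```bash
python3 -m inch '{"travel":[[0,0,0.0006],[0,0,0.0012],[0,0,0.0012]],"spin":[0,0,0]}'; python3 -m inch '{"travel":[[0,0,0.0006],[0,0,0.0006]],"spin":[0,0]}'; python3 -c "
from h import *
go([.5044,.1408,.1333],-.7)"
```

```text
t: 13.02
tool_pos: [0.5042, 0.1409, 0.1332]
orientation: [2.236, 2.207, 0.0]
force: [-4.2, -1.1, 4.4]
opening: 0.0391
gripper_force: 45.0
t: 13.18
tool_pos: [0.5042, 0.1409, 0.1332]
orientation: [2.236, 2.207, 0.0]
force: [-8.4, -1.6, 9.6]
opening: 0.0389
gripper_force: 45.0
t 13.18 pos [0.5042 0.1409 0.1332] ang -0.75 q6 0.19 tilt [ 3.e-04 -0.e+00 -1.e+00] F [-8.4 -1.6  9.6] M [-0.39  1.58  0.05] open 0.0389 travel [-0.0001  0.0002 -0.0001] spin -0.0008
```

```bash
python3 -m inch '{"travel":[[0,0,-0.001],[0,0,-0.0012],[0,0,-0.0012],[0,0,-0.0012]],"spin":[0,0,0,0]}' 0.4; python3 -m inch '{"travel":[[0,0,-0.009],[0,0,-0.0185],[0,0,-0.0185],[0,0,-0.0185],[0,0,-0.0185],[0,0,-0.0185],[0,0,-0.0185],[0,0,-0.0185],[0,0,-0.0185]],"spin":[0,-0.1,-0.2,-0.3,-0.4,-0.5,-0.6,-0.7,-0.8]}'; python3 -c "
from h import *
go([.5042,.1409,.1512])"
```

```text
t: 13.52
tool_pos: [0.5047, 0.141, 0.1332]
orientation: [2.235, 2.206, 0.002]
force: [0.6, 0.7, 0.1]
opening: 0.0554
gripper_force: 0.0
t: 14.27
tool_pos: [0.5044, 0.1409, 0.152]
orientation: [1.193, 2.906, 0.001]
force: [-0.2, -0.6, 0.8]
opening: 0.0556
gripper_force: 0.0
t 14.27 pos [0.5044 0.1409 0.152 ] ang 45.37 q6 -0.62 tilt [ 7.e-04  1.e-04 -1.e+00] F [-0.2 -0.6  0.8] M [-0.02  0.05 -0.03] open 0.0556 travel [ 0.0001 -0.0002  0.0008] spin 0
```

```bash
python3 -c "
from h import *
im,d=avg('side',3);P=cloud('side',d)
r=np.hypot(P[...,0]-.504,P[...,1]-.141)
m=(r<.045)&(r>.026)&(abs(P[...,2]-.112)<.01)&(im[...,0]>im[...,2]*1.5)
print('disc z',m.sum(),np.median(P[m][:,2]))
m=(r<.09)&(abs(P[...,2]-.09)<.006)&(P[...,0]<.46);print('face',m.sum(),np.median(P[m][:,2]))
"; python3 -m inch '{"travel":[[0,-0.0002,0.0009],[0,-0.0002,0.0009],[0,-0.0002,0.0009],[0,-0.0002,0.0009],[0,-0.0002,0.0009],[0,-0.0002,0.0009],[0,-0.0002,0.0009]],"spin":[0,0,0,0,0,0,0]}' 0.85 15; python3 -c "
from h import *
go([.5042,.1409,.1512])"
```

```text
disc z 471 0.11097910436051701
face 119 0.08854112736535075
t: 15.0
tool_pos: [0.5041, 0.1408, 0.1504]
orientation: [1.2, 2.903, 0.0]
force: [0.1, 0.2, -0.8]
opening: 0.0319
gripper_force: 15.0
t 15.0 pos [0.5041 0.1408 0.1504] ang 45.07 q6 -0.61 tilt [ 1.e-04  1.e-04 -1.e+00] F [ 0.1  0.2 -0.8] M [ 0.06 -0.07  0.02] open 0.0319 travel [-0.      0.0002 -0.0008] spin 0
```

```bash
python3 -m inch '{"travel":[[0,0,0],[0,0,0],[0,0,0.0001],[0,0,0.0001],[0,0,0.0001],[0,0,0.0002],[0,0,0.0002],[0,0,0.0002],[0,0,0.0002]],"spin":[0.12,0.24,0.36,0.48,0.6,0.72,0.84,0.96,1.0]}'; python3 -c "
from h import *
go([.5042,.1409,.1502])"
```

```text
t: 15.75
tool_pos: [0.504, 0.1408, 0.1501]
orientation: [-2.452, -1.964, 0.0]
force: [1.3, 0.7, -0.1]
opening: 0.0318
gripper_force: 15.0
t 15.75 pos [0.504  0.1408 0.1501] ang -12.63 q6 0.39 tilt [-0.  0. -1.] F [ 1.3  0.7 -0.1] M [ 0.04 -0.06  0.03] open 0.0318 travel [ 0.0002  0.0002 -0.0001] spin 0
```

```bash
cat > m.py <<'E'
from h import *
s=robot.read_state();R=Ro.from_rotvec(s['orientation']).as_matrix()
print('t',round(s['t'],2),'ang',round(np.arctan2(R[1,1],R[0,1]),4),'q6',round(s['q'][5],4),'z',round(s['tool_pos'][2],4),'F',np.round(s['force'],1),'M',np.round(s['wrist_torque'],3),'tau6',round(s['joint_torque'][5],3),'open',round(s['opening'],4))
E
python3 -m inch '{"travel":[[0,0,0],[0,0,0],[0,0,0]],"spin":[0.1,0.15,0.15]}' >/dev/null; python3 m.py
python3 -m inch '{"travel":[[0,0,0],[0,0,0]],"spin":[0.1,0.15]}' >/dev/null; python3 m.py
python3 -m inch '{"travel":[[0,0,0],[0,0,0]],"spin":[0.1,0.15]}' >/dev/null; python3 m.py
```

```text
t 16.0 ang -0.3657 q6 0.54 z 0.15 F [ 0.1  0.9 -1.4] M [ 0.122 -0.059 -0.035] tau6 1.369 open 0.0315
t 16.17 ang -0.5159 q6 0.6902 z 0.15 F [ 1.7  0.9 -1.7] M [ 0.138 -0.054  0.06 ] tau6 -0.56 open 0.0315
t 16.33 ang -0.6662 q6 0.8405 z 0.15 F [ 2.3  0.6 -2.2] M [ 0.072 -0.073  0.04 ] tau6 -0.324 open 0.0316
```

```bash
python3 -m inch '{"travel":[[0,0,0],[0,0,0.0001]],"spin":[0.1,0.15]}' >/dev/null; python3 m.py
python3 -m inch '{"travel":[[0,0,0],[0,0,0]],"spin":[0.1,0.15]}' >/dev/null; python3 m.py
```

```text
t 16.5 ang -0.8162 q6 0.9905 z 0.1499 F [ 0.8  0.9 -0.8] M [0.058 0.01  0.089] tau6 -0.323 open 0.0315
t 16.67 ang -0.9662 q6 1.1405 z 0.1499 F [ 1.8  0.6 -2.4] M [ 0.13  -0.084  0.062] tau6 -0.323 open 0.0314
```

```bash
python3 -m inch '{"travel":[[0,0,0],[0,0,0.0001]],"spin":[0.1,0.15]}' >/dev/null; python3 m.py
python3 -m inch '{"travel":[[0,0,0],[0,0,0]],"spin":[0.1,0.15]}' >/dev/null; python3 m.py
python3 -m inch '{"travel":[[0,0,0],[0,0,0]],"spin":[0.1,0.15]}' >/dev/null; python3 m.py
```

```text
t 16.83 ang -1.1162 q6 1.2905 z 0.1498 F [ 1.2  0.6 -0.4] M [0.004 0.086 0.142] tau6 -0.269 open 0.0316
t 17.0 ang -1.2657 q6 1.4402 z 0.1499 F [-1.6  1.   0. ] M [0.166 0.367 0.419] tau6 0.009 open 0.0319
t 17.17 ang -1.4157 q6 1.5902 z 0.1499 F [-0.5  1.7  1. ] M [0.257 0.435 0.383] tau6 -0.01 open 0.0318
```

```bash
python3 -c "
from h import *
im,d=avg('side',3)
cv2.imwrite('pics/stop.png',cv2.resize(im[190:280,180:300,::-1].astype(np.uint8),(800,600),interpolation=cv2.INTER_CUBIC))"; python3 m.py; for i in 1 2 3 4; do python3 m.py|tail -1; done | head -1
python3 -m inch '{"travel":[[0,0,0],[0,0,0]],"spin":[-0.02,-0.02]}' >/dev/null; python3 m.py
python3 -m inch '{"travel":[[0,0,0],[0,0,0]],"spin":[-0.02,-0.02]}' >/dev/null; python3 m.py
python3 -m inch '{"travel":[[0,0,0],[0,0,0]],"spin":[-0.02,-0.02]}' >/dev/null; python3 m.py
python3 -m inch '{"travel":[[0,0,0],[0,0,0]],"spin":[-0.02,-0.02]}' >/dev/null; python3 m.py
```

```text
t 17.32 ang -1.4097 q6 1.5843 z 0.1499 F [-3.2  1.3  1.3] M [0.289 0.689 0.194] tau6 0.766 open 0.0317
t 17.32 ang -1.4097 q6 1.5843 z 0.1499 F [-3.2  1.3  1.3] M [0.289 0.689 0.194] tau6 0.766 open 0.0317
t 17.48 ang -1.3893 q6 1.5637 z 0.1499 F [-3.3  2.4  2.4] M [0.358 0.86  0.005] tau6 -0.333 open 0.032
t 17.65 ang -1.3705 q6 1.5448 z 0.1499 F [-5.9  1.6  2. ] M [0.413 0.997 0.011] tau6 -0.439 open 0.0317
t 17.82 ang -1.3508 q6 1.5252 z 0.1499 F [-5.4  1.7  2.4] M [ 0.382  1.014 -0.019] tau6 -0.364 open 0.0315
t 17.98 ang -1.3308 q6 1.5052 z 0.1499 F [-4.6  2.5  1.9] M [ 0.367  1.002 -0.004] tau6 -0.361 open 0.0313
```

View pics/stop.png

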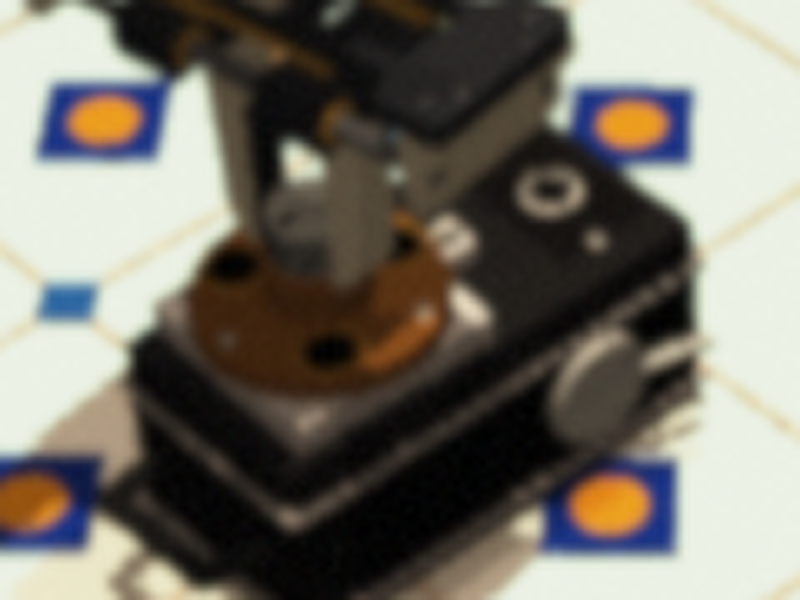

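```bash
python3 -m inch '{"travel":[[0,0,0],[0,0,0],[0,0,-0.0001],[0,0,-0.0001],[0,0,-0.0001],[0,0,-0.0002],[0,0,-0.0002],[0,0,-0.0002],[0,0,-0.0003],[0,0,-0.0003]],"spin":[-0.1,-0.2,-0.3,-0.4,-0.5,-0.6,-0.7,-0.8,-0.9,-1.0]}' >/dev/null; python3 m.py; python3 -m inch '{"travel":[[0,0,0],[0,0,0],[0,0,0],[0,0,-0.0001],[0,0,-0.0001],[0,0,-0.0001],[0,0,-0.0001],[0,0,-0.0001]],"spin":[-0.1,-0.2,-0.3,-0.4,-0.48,-0.514,-0.514,-0.514]}' >/dev/null; python3 m.py
python3 -c "
from h import *
im,d=avg('side',3)
cv2.imwrite('pics/end.png',cv2.resize(im[190:280,180:300,::-1].astype(np.uint8),(800,600),interpolation=cv2.INTER_CUBIC))"; python3 m.py
```

```text
t 18.82 ang -0.3274 q6 0.5014 z 0.1503 F [-1.9  0.1  1.5] M [-0.179  0.436 -0.073] tau6 2.47 open 0.0315
t 19.48 ang 0.1798 q6 -0.0058 z 0.1505 F [ 1.2 -0.9 -1.4] M [-0.385 -0.248  0.044] tau6 -0.285 open 0.0319
t 19.63 ang 0.1798 q6 -0.0058 z 0.1505 F [ 3.2 -3.  -1.3] M [-0.506 -0.488 -0.009] tau6 0.026 open 0.0318
```

View pics/end.png

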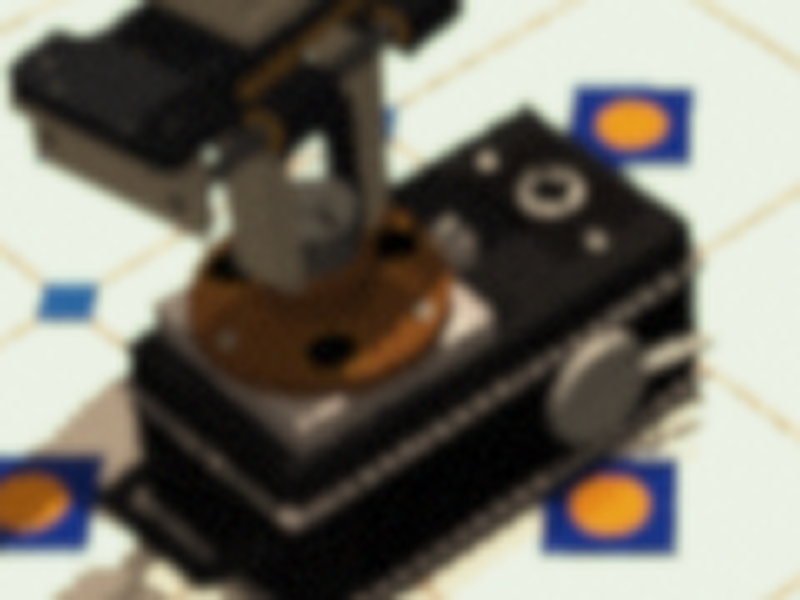

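The picture shows the turret home on the camera, its plate at about (320,400). The disc ports at (330,350), (225,270) and (395,240) have not moved, and the nut is still gripped at (325,230). I'm handing in.

```bash
python3 -c "
from h import *
print(close_job())"
```

```text
the job is handed in; nothing more can be done
None
```

I handed the job in at about 20 s: the turret is fully home on both pegs, and the nut was screwed down to its stop, backed off about a quarter turn (1.57 rad by the wrist angle, from where the torque came off the stop) and is still gripped; I moved nothing else on purpose and did not re-check the bystanders.

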